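# Offer a door stile's hinge leaf up to the jamb

## Task

Slide the jamb block fully home, square and flush into the corner of the bench fence. Then pick up the door stile by its wooden sides and bring its hinge leaf, opened out flat, up to the leaf on the jamb, so that its single knuckle sits midway between the jamb's two knuckles and the holes line up for the pin. Finish still holding the stile there in the gripper, clear of the bench and steady, with the jamb still home in its corner; leave the pin and everything else on the bench alone.

Things in the scene. Friction and masses are not known exactly. Their poses are not given: they have to be found in the camera images.
- fence: Dark wooden bench fence, fixed: two battens 20 wide, 20 high in an L. Origin: the inside corner at bench level. One inner face runs from it along -y (230 long; the jamb's back goes against it), one along -x (100 long; the jamb's +y end goes against it); the open quarter is -x, -y. Turned up to 0.2 rad
- jamb: Brown wood block, 60 (x) by 170 (y) by 45 high, 0.6 kg. Origin: centre of underside. On top, a steel leaf (y -82 to -18, 8 thick) with two knuckles: tubes along y, 20 outside, hole 12, each 18 long, 28 clear between; they overhang the front (-x) to x -52.5, up to z 65. Front and back are plain at y -18 to 85, so is the -y end. Starts 30 to 70 from home; slides at a few N
- jamb_corner (a point): the jamb's own bottom corner at +x, +y (30, 85, 0 from its origin), which meets the fence's origin when the block is home; then the jamb's axes are parallel to the fence's
- jamb_hole (a point): midpoint of the gap between the jamb's two knuckles, on their hole axis (at -42.5, -50, 55 from the jamb's origin); axes as the jamb's, hole axis along y
- stile: Loose pale wood bar, x -97.5 to -12.5, 46 wide (y; plain sides to grip), 25 high, 0.25 kg. Origin: at its underside's level, below its knuckle's hole. On it a steel leaf 40 wide, up to z 33; its one knuckle (tube along y, 20 outside, hole 12, 22 long) juts out at +x. Centre of mass x -40. Matched, its axes are parallel to the jamb's and it is 20 above the bench; 3 free each side along y
- stile_hole (a point): Centre of the hole of the stile's knuckle (0, 0, 35 from the stile's origin); hole axis along y. The job brings it to jamb_hole; 2.5 remain between each knuckle and the edge of the other leaf
- pin: bystander: bent steel hinge pin 7 thick, 90 long, lying on the bench; not used. Origin: middle of its long leg
- screwdriver: bystander: screwdriver lying on the bench, along its x
- screw_jar: bystander: glass screw jar, 60 across, 70 high. Origin: centre of its underside
- sander: bystander: yellow and grey palm sander, 116 across, 142 high. Origin: centre of its underside

How it is judged:
By the outcome, as a careful person would: the job done as asked, in the order asked, and still so for the second after the job is handed in, while the arm keeps its last pose, push and grip.
It also fails if it takes over 72 s, if anything falls off the work surface, if the arm or the gripper's body presses on something with over 40 N, if the wrist force passes 120 N, or if a joint passes its speed limit or range.

## Robot

A 7-joint arm with a two-finger parallel gripper is mounted at the origin on the work surface. World frame = base frame: x ahead of the robot, y to its left, z up, the work surface at z = 0. Lengths are in m, angles in rad, forces in N, time in s.
With the tool pointing down it reaches from about 0.4 to 0.85 m from the base axis. Payload 10.4 kg.
Tool frame: the origin (TCP) lies at the very end of the fingers, on their centre line; the grasp point (between the pads) lies r.tcp_to_grasp behind it (r.tcp_to_grasp is the distance from the TCP to the grasp point, in m); z points along the fingers, y is the line along which they close (so a half turn about z gives the same grasp; the last joint's range is limited). The gripper opens to 87 mm and grips with 3 to 60 N. Pads are 19 mm wide; open, the fingers measure 117 mm over their backs; the gripper's body (75 mm by 190 mm) begins 51 mm behind the grasp point.
Start: joints at [-1.157, 0.332, -0.065, 1.46, 0.022, 1.35, -0.088], TCP at [0.264, 0.566, 0.223] pointing down, gripper open.
Joint ranges: [-2.6, 2.6], [-0.5, 2.12], [-1.47, 1.34], [0.16, 2.42], [-1.27, 4.41], [0.06, 2.06], [-2.6, 2.6]. Speed limits (rad/s): [2.22, 2.22, 2.79, 2.79, 3.14, 3.14, 3.14].

## Interface

Orientations are given as a unit quaternion [x, y, z, w].
In Python, from bench import monitor, cams, ticket, r gives the robot as it stands.
- The arm moves only by the shell command python3 -m crank 'ROWS' [OPENING] [FORCE]. ROWS is a JSON object whose one key "steps" holds a list of rows, each a list of 2 entries, a list of its own where there are three numbers: the shift along the world's x, y, z in units of 25 mm (1.0 is 25 mm), then the turn, a rotation vector about the world's x, y, z in units of 5 degrees (1.0 is 5 degrees). In form: {"steps": [[[x, y, z], [ax, ay, az]], ...]}. A call has 1 to 10 rows; each row shifts and turns the commanded pose from where the row before left it; what a row does not reach is not made up. A row lasts 1/12 s, in which the tool goes at most 41.7 mm and 7.16 degrees, less where a joint would pass 70% of its speed; a pose out of reach is approached as far as the arm can. A call is refused whole if a number of a shift passes 1 or a number of a turn 1, either way. A call with a gripper value outside its range is refused whole. OPENING is the finger opening in mm, from 0 to 87, set as the call begins (- or left out, the last holds). The fingers move at their own pace and stop on an object; FORCE is the grip in N (left out, the last holds). Time passes only in rows, so rows that do not move let the fingers close. It gives the time, the measured TCP pose, the force, the opening and the grip force at its end, in the units of the state.
- monitor.read_state(): the state, without advancing time (a new reading comes with each control period).
- cams.camera(name): name is "scene" or "top" or "wrist"; returns a dict with "pixels" (400x640x3 uint8, blue, green, red), "z_map" (400x640 float32, m along the optical axis (not along the pixel's ray), 0 where there is no reading), "vfov" (degrees; the focal length in pixels is half the picture's height over the tangent of half this angle, whatever the lens; pixels are square), "cx", "cy" (the principal point, pixels), "k1" (the pictures are not rectified: a ray, as slopes to the right and down, at radius r is drawn at 1 + k1 r^2 times it, then the intrinsics apply), "T" (4x4, takes a point from camera to world coordinates). Camera axes: x right, y up, looking along -z (the intrinsics and any distortion apply to the point x, -y, -z); pixel columns grow to the right and rows downward; lengths in m; the calibration is good to about 2 mm. A picture is of the moment at which its call begins.
- ticket.close_job(): hands the job in; it is judged then, once.
The state is a dict: "time": time; "joint_positions": joint angles; "joint_vel": joint speeds; "joint_torque": joint torques, N m; "ee_pos": TCP position; "eef_rot": TCP orientation; "ft_force": force on the tool from outside, world axes, zero at the start; "torque": the same for the moment, N m; "width": finger opening in m; "grip_force": force on a finger pad.
Only numpy, scipy, OpenCV 4.12 (cv2) and the standard library are available. Lean on these libraries where they do the work, as an engineer would, in place of code of your own. Each camera call takes 0.05 s, during which the arm holds its last target. There are 200 camera calls.

## Working session

There is one attempt and no reset: what is moved stays moved. The work goes in short steps, Python scripts to look and compute and a shell command to move; the robot and the scene stay as the last step left them, time stands still between calls to the robot, and variables do not carry over. Pictures are saved under pics/ and viewed, at most 10 in all, crops included, and the job is handed in when it is done.

```bash
ls; mkdir -p pics; cat > h.py <<'E'
import numpy as np, cv2
from bench import monitor, cams, ticket, r
def shot(n):
    return cams.camera(n)
def K(c):
    f=200/np.tan(np.radians(c["vfov"])/2); return f
def ray(c,uv):
    f=K(c); uv=np.atleast_2d(np.array(uv,float))
    d=(uv-[c["cx"],c["cy"]])/f; s=d.copy()
    for _ in range(20): s=d/(1+c["k1"]*(s**2).sum(1,keepdims=True))
    v=np.c_[s[:,0],-s[:,1],-np.ones(len(s))]
    T=np.array(c["T"]); return T[:3,3], v@T[:3,:3].T
def onplane(c,uv,z):
    o,d=ray(c,uv); return o+d*((z-o[2])/d[:,2])[:,None]
def cloud(c):
    h,w=c["z_map"].shape; u,v=np.meshgrid(np.arange(w),np.arange(h))
    o,d=ray(c,np.c_[u.ravel(),v.ravel()]); return (o+d*c["z_map"].ravel()[:,None]).reshape(h,w,3)
def save(c,n): cv2.imwrite("pics/"+n+".png",c["pixels"])
E
python3 - <<'E'
from h import *
for n in("top","scene"):
    c=shot(n); save(c,n+"0"); np.savez(n+"0.npz",**c); print(n,c["vfov"],c["cx"],c["cy"],c["k1"],np.round(c["T"],3).tolist())
print(r.tcp_to_grasp, monitor.read_state())
E
```

```text
pics
top 52.75049150169349 319.8687634891847 198.0362286098279 0.02023366940507038 [[-0.02, 0.99, -0.14, 0.435], [-0.999, -0.016, 0.03, -0.035], [0.027, 0.14, 0.99, 1.075], [0.0, 0.0, 0.0, 1.0]]
scene 53.02481743226612 317.1654184459204 195.91137415838904 -0.03254126480216452 [[-0.668, -0.447, 0.595, 1.247], [0.744, -0.416, 0.522, 0.549], [0.014, 0.792, 0.611, 0.778], [0.0, 0.0, 0.0, 1.0]]
0.0187 {'time': 0.1, 'joint_positions': array([-1.1566061 ,  0.33279504, -0.06469565,  1.46084873,  0.02157671,
        1.34987779, -0.08852419]), 'joint_vel': array([-0.00061828, -0.00062911, -0.00074327, -0.00278711,  0.00030723,
       -0.00100602,  0.00038567]), 'joint_torque': array([ 1.78875784e-03, -6.24541998e+01,  2.47969909e-02, -3.90720248e+01,
       -6.13710377e-02,  3.65045713e-02,  7.03322166e-05]), 'ee_pos': array([0.26425122, 0.56601803, 0.22184609]), 'eef_rot': array([ 2.16670117e-01,  9.76244682e-01, -6.06131037e-04, -1.17286101e-04]), 'ft_force': array([0.34576066, 0.06615938, 0.19153077]), 'torque': array([ 0.0279221 , -0.02021547,  0.0081153 ]), 'grip_force': 0.0, 'width': 0.08678238892288116}
```

View pics/top0.png

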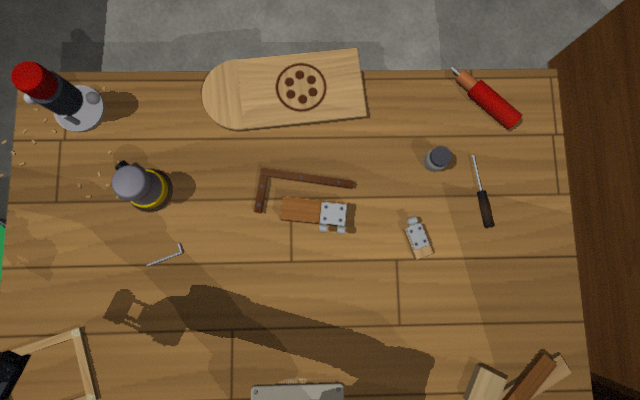

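View pics/scene0.png

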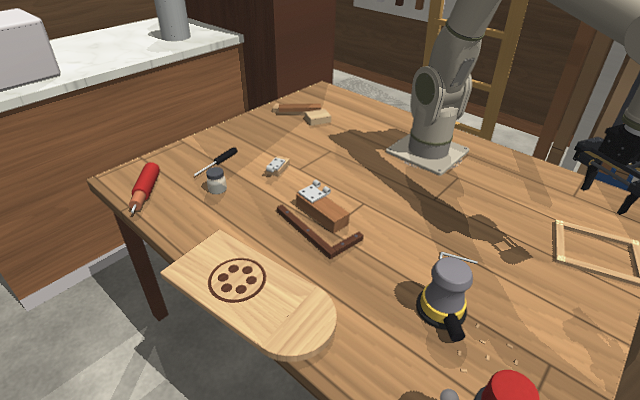

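The top view shows the fence L with its corner near (262,170), the jamb at (280–348, 197–233) with its leaf to the right, and the stile at (418,238) with its knuckle near (413,221). The pin is at (165,255), the jar at (438,158) and the screwdriver at (482,190). The scene view agrees.

```bash
cat > m1.py <<'E'
from h import *
c=dict(np.load("top0.npz")); P=cloud(c); hsv=cv2.cvtColor(c["pixels"],cv2.COLOR_BGR2HSV)
Z=P[...,2]
def rect(m,name,z):
    n,l,s,_=cv2.connectedComponentsWithStats(m.astype(np.uint8))
    k=1+s[1:,4].argmax(); m=l==k
    v,u=np.nonzero(m); X=onplane(c,np.c_[u,v],z)[:,:2]
    b=cv2.minAreaRect((X*1000).astype(np.float32)); print(name,len(u),"zmed",np.round(np.median(Z[m]),4),np.round(b[0],1),np.round(b[1],1),round(b[2],2)); print(np.round(cv2.boxPoints(b),1).tolist()); return m
def win(u0,u1,v0,v1):
    w=np.zeros(Z.shape,bool); w[v0:v1,u0:u1]=1; return w
print("bench z",np.median(Z[240:260,230:280]))
J=win(270,365,190,240); S=win(395,440,205,265); F=win(250,365,160,220)
rect(J&(Z>.038)&(Z<.049),"jamb wood",.045)
rect(J&(Z>.050),"jamb leaf",.053)
rect(S&(Z>.012),"stile all",.03)
rect(S&(Z>.018)&(hsv[...,1]>60),"stile wood",.025)
rect(S&(Z>.018)&(hsv[...,1]<60),"stile leaf",.033)
m=F&(Z>.010)&(Z<.03)&(hsv[...,2]<110)
rect(m,"fence",.02)
im=cv2.resize(c["pixels"][150:270,245:445],None,fx=4,fy=4,interpolation=cv2.INTER_CUBIC); cv2.imwrite("pics/crop0.png",im)
E
python3 m1.py
```

```text
bench z -0.0014687126741522727
jamb wood 978 zmed 0.0436 [546.8 -48. ] [169.4  60.3] 83.13
[[506.70001220703125, -128.5], [566.5999755859375, -135.6999969482422], [586.9000244140625, 32.5], [527.0, 39.70000076293945]]
jamb leaf 570 zmed 0.0526 [527.  -96.4] [64.4 76. ] 83.23
[[485.5, -123.9000015258789], [561.0, -132.8000030517578], [568.5999755859375, -68.9000015258789], [493.1000061035156, -59.900001525878906]]
stile all 716 zmed 0.0308 [ 475.7 -315. ] [107.3  51.1] 19.28
[[416.6000061035156, -308.6000061035156], [433.3999938964844, -356.8999938964844], [534.7999877929688, -321.5], [517.9000244140625, -273.20001220703125]]
stile wood 232 zmed 0.0241 [ 465.  -321.4] [83.9 50.3] 18.19
[[417.29998779296875, -310.6000061035156], [433.0, -358.3999938964844], [512.7000122070312, -332.20001220703125], [497.0, -284.3999938964844]]
stile leaf 455 zmed 0.0326 [ 488.7 -314. ] [82.1 41.7] 18.99
[[443.1000061035156, -307.6000061035156], [456.6000061035156, -347.0], [534.2999877929688, -320.29998779296875], [520.7000122070312, -280.8999938964844]]
fence 1028 zmed 0.0186 [589.7 -23.4] [249.1 119.1] 80.88
[[511.1000061035156, -137.0], [628.7999877929688, -155.8000030517578], [668.2999877929688, 90.0999984741211], [550.5999755859375, 109.0]]
```

View pics/crop0.png

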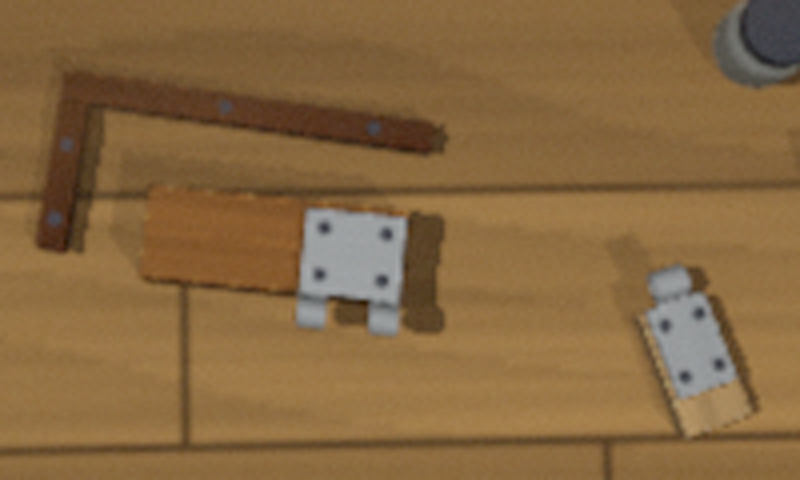

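The crop confirms the layout: fence L with its inner corner near (90,105), jamb wood from (145,185) to (400,335), stile tilted with its knuckle near (668,282). Sizes match the description (jamb 169×60, fence 249×119). I'll move over the jamb for a closer look with the wrist camera.

```bash

python3 -m crank '{"steps":[[[0.48,-0.98,0],[0,0,-0.6]],[[0.48,-0.98,0],[0,0,-0.6]],[[0.48,-0.98,0],[0,0,-0.6]],[[0.48,-0.98,0],[0,0,-0.6]],[[0.48,-0.98,0],[0,0,-0.6]],[[0.48,-0.98,0],[0,0,-0.6]],[[0.48,-0.98,0],[0,0,-0.6]],[[0.48,-0.98,0],[0,0,-0.6]],[[0.48,-0.98,0],[0,0,-0.6]],[[0.48,-0.98,0],[0,0,-0.6]]]}' 87 20
python3 -m crank '{"steps":[[[0.48,-0.98,0],[0,0,-0.6]],[[0.48,-0.98,0],[0,0,-0.6]],[[0.48,-0.98,0],[0,0,-0.6]],[[0.48,-0.98,0],[0,0,-0.6]],[[0.48,-0.98,0],[0,0,-0.6]],[[0.48,-0.98,0],[0,0,-0.6]],[[0.48,-0.98,0],[0,0,-0.6]],[[0.48,-0.98,0],[0,0,-0.6]],[[0.48,-0.98,0],[0,0,-0.6]],[[0.48,-0.98,0],[0,0,-0.6]]]}'
python3 -m crank '{"steps":[[[0.48,-0.98,0],[0,0,-0.6]],[[0.48,-0.98,0],[0,0,-0.6]],[[0.48,-0.98,0],[0,0,-0.6]],[[0,0,0],[0,0,-0.6]],[[0,0,0],[0,0,0]],[[0,0,0],[0,0,0]]]}'
python3 - <<'E'
from h import *
c=shot("wrist"); save(c,"w1"); np.savez("w1.npz",**c); print(c["vfov"],np.round(c["T"],3).tolist())
E
```

```text
time: 0.93
ee_pos: [0.3847, 0.3199, 0.2223]
eef_rot: [0.463, 0.886, -0.0, -0.0]
ft_force: [0.3, 0.6, -0.0]
width: 0.0868
grip_force: 0.0
time: 1.77
ee_pos: [0.5046, 0.075, 0.2224]
eef_rot: [0.677, 0.736, -0.0, -0.0]
ft_force: [1.1, 0.4, 0.5]
width: 0.0871
grip_force: 0.0
time: 2.27
ee_pos: [0.5401, 0.0033, 0.2222]
eef_rot: [0.748, 0.663, -0.0, -0.0]
ft_force: [0.3, 0.9, -0.8]
width: 0.0871
grip_force: 0.0
69.27567742547191 [[0.993, 0.114, 0.035, 0.549], [-0.119, 0.949, 0.291, 0.083], [0.0, -0.293, 0.956, 0.383], [0.0, 0.0, 0.0, 1.0]]
```

View pics/w1.png

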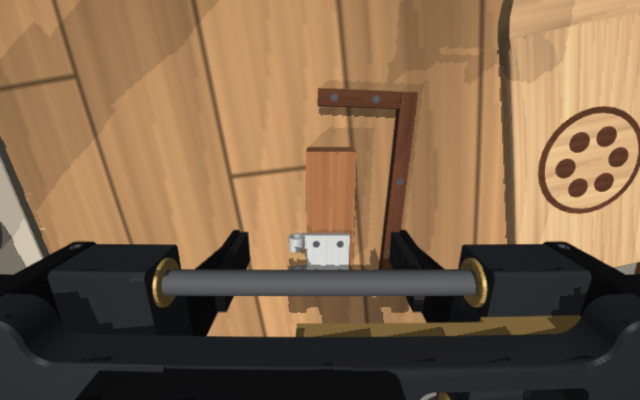

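The wrist view shows the fence L with its inner corner near (395,112), the jamb wood top at (307–356, 150–235), and its leaf at (290–350, 233–268). Next I'll fit edge lines to the top faces.

```bash
cat > m2.py <<'E'
from h import *
def fitedges(X,yaw,name):
    """X Nx2 (m) of a mask; per-slice extreme points in a rotated frame"""
    pass
def line(pts): 
    vx,vy,x,y=cv2.fitLine((pts*1000).astype(np.float32),cv2.DIST_HUBER,0,.01,.01).ravel(); return np.array([x,y]),np.array([vx,vy])
def inter(a,b):
    t=np.linalg.solve(np.c_[a[1],-b[1]],b[0]-a[0]); return a[0]+t[0]*a[1]
def slices(X,axis,lo,hi,side,step=.004):
    """extreme of the other coordinate in slices along axis"""
    o=1-axis; out=[]
    for s in np.arange(lo,hi,step):
        k=X[(X[:,axis]>=s)&(X[:,axis]<s+step)]
        if len(k)>2: out.append(k[k[:,o].argmax() if side>0 else k[:,o].argmin()])
    return np.array(out)
def yawR(a): return np.array([[np.cos(a),-np.sin(a)],[np.sin(a),np.cos(a)]])
def fence(c,fc=np.array([.645,.0735]),yaw=-.159,ylo=-.09):
    P=cloud(c); Z=P[...,2]; V=cv2.cvtColor(c["pixels"],cv2.COLOR_BGR2HSV)[...,2]
    g=(P[...,:2]-fc)@yawR(yaw)
    m=(abs(Z-.0195)<.005)&(g[...,0]>-.12)&(g[...,0]<.04)&(g[...,1]<.04)&(g[...,1]>ylo-.02)&((g[...,0]>-.012)|(g[...,1]>-.012))
    n,l,s,_=cv2.connectedComponentsWithStats(m.astype(np.uint8)); m=l==1+s[1:,4].argmax()
    v,u=np.nonzero(m); X=(onplane(c,np.c_[u,v],.02)[:,:2]-fc)@yawR(yaw)
    res={}
    for nm,ax,lo,hi,sd in(("in_x",1,ylo,-.01,-1),("out_x",1,ylo,.01,1),("in_y",0,-.09,-.01,-1),("out_y",0,-.09,.01,1)):
        e=line(slices(X,ax,lo,hi,sd)@yawR(yaw).T+fc); res[nm]=e
        a=np.degrees(np.arctan2(e[1][1],e[1][0])); print(nm,np.round(e[0],1),"yaw %.2f"%(((a+45)%90)-45))
    print("inner corner",inter(res["in_x"],res["in_y"]),"outer",inter(res["out_x"],res["out_y"]),"zmed",np.median(Z[m]))
    return res
def block(c,ctr,zlo,zhi,zp,rad=.12):
    P=cloud(c); Z=P[...,2]
    m=(Z>zlo)&(Z<zhi)&(np.hypot(P[...,0]-ctr[0],P[...,1]-ctr[1])<rad)
    n,l,s,_=cv2.connectedComponentsWithStats(m.astype(np.uint8)); m=l==1+s[1:,4].argmax()
    v,u=np.nonzero(m); X=onplane(c,np.c_[u,v],zp)[:,:2]; b=cv2.minAreaRect((X*1000).astype(np.float32))
    print("block zmed",np.median(Z[m]),np.round(b[0],1),np.round(b[1],1),round(b[2],2),np.round(cv2.boxPoints(b),1).tolist()); return m
E
python3 - <<'E'
from m2 import *
for n in("w1","top0"):
    print(n); c=dict(np.load(n+".npz")); fence(c,ylo=-.09 if n=="w1" else -.2); block(c,(.547,-.048),.04,.049,.045)
E
```

```text
w1
in_x [637.4  27.5] yaw -8.09
out_x [659.4  37. ] yaw -9.31
in_y [587.2  82.6] yaw -9.04
out_y [602.8  99.6] yaw -8.79
inner corner [643.9255   73.57723] outer [668.04114   89.541794] zmed 0.01906844856701606
block zmed 0.04422292120405577 [539.3 -40.9] [155.6  78.5] 83.17 [[491.0, -113.5], [569.0, -122.80000305175781], [587.5, 31.700000762939453], [509.6000061035156, 41.0]]
top0
in_x [629.9 -29.3] yaw -9.29
out_x [645.5 -45.7] yaw -9.03
in_y [592.   82.7] yaw -8.55
out_y [609.4  98.6] yaw -9.28
inner corner [646.8676   74.46668] outer [666.975     89.196465] zmed 0.01869980259780779
block zmed 0.04371673007082322 [547. -48.] [169.4  60.1] 83.23 [[507.20001220703125, -128.60000610351562], [566.7999877929688, -135.6999969482422], [586.7999877929688, 32.599998474121094], [527.0999755859375, 39.70000076293945]]
```

```bash

python3 -m crank '{"steps":[[[0.13,-0.36,0],[0,0,0]],[[0.13,-0.35,0],[0,0,0]],[[0.13,-0.35,-0.5],[0,0,0]],[[0,0,-1],[0,0,0]],[[0,0,-1],[0,0,0]],[[0,0,-1],[0,0,0]],[[0,0,-1],[0,0,0]],[[0,0,-1],[0,0,0]],[[0,0,-1],[0,0,0]],[[0,0,-1],[0,0,0]]]}'
python3 -m crank '{"steps":[[[0,0,-0.35],[0,0,0]],[[0,0,0],[0,0,0]],[[0,0,0],[0,0,0]]]}'
python3 -m crank '{"steps":[[[0,0,0],[0,0,0]],[[0,0,0],[0,0,0]],[[0,0,0],[0,0,0]],[[0,0,0],[0,0,0]],[[0,0,0],[0,0,0]],[[0,0,0],[0,0,0]],[[0,0,0],[0,0,0]]]}' 50 25
```

```text
time: 3.15
ee_pos: [0.5498, -0.0248, 0.0331]
eef_rot: [0.749, 0.662, -0.0, 0.0]
ft_force: [0.4, 0.3, 0.3]
width: 0.0868
grip_force: 0.0
time: 3.4
ee_pos: [0.5502, -0.0244, 0.0265]
eef_rot: [0.749, 0.662, -0.0, 0.0]
ft_force: [0.2, 0.1, 1.1]
width: 0.0871
grip_force: 0.0
time: 3.98
ee_pos: [0.5505, -0.0236, 0.0268]
eef_rot: [0.749, 0.663, 0.0, 0.0]
ft_force: [-2.0, 0.8, 4.4]
width: 0.0597
grip_force: 25.0
```

```bash

python3 -m crank '{"steps":[[[0.2,0.16,0],[0,0,-0.05]],[[0.2,0.16,0],[0,0,-0.05]],[[0.2,0.16,0],[0,0,-0.05]],[[0.2,0.16,0],[0,0,-0.05]],[[0.2,0.16,0],[0,0,-0.05]],[[0.2,0.16,0],[0,0,-0.05]],[[0.2,0.16,0],[0,0,-0.05]],[[0.2,0.16,0],[0,0,-0.05]],[[0.2,0.16,0],[0,0,-0.04]],[[0.2,0.16,0],[0,0,0]]]}'
python3 -m crank '{"steps":[[[0.04,0,0],[0,0,0]],[[0,0,0],[0,0,0]],[[0,0,0],[0,0,0]]]}'
python3 - <<'E'
from m2 import *
c=shot("top"); np.savez("top1.npz",**c); block(c,(.60,-.008),.04,.049,.045)
c=shot("wrist"); save(c,"w2"); np.savez("w2.npz",**c)
E
```

```text
time: 4.82
ee_pos: [0.5993, 0.0134, 0.0267]
eef_rot: [0.763, 0.647, -0.002, 0.0]
ft_force: [-7.8, -7.6, 11.8]
width: 0.0595
grip_force: 25.0
time: 5.07
ee_pos: [0.6008, 0.0149, 0.0267]
eef_rot: [0.762, 0.647, -0.001, 0.0]
ft_force: [-3.2, -2.9, 7.8]
width: 0.0598
grip_force: 25.0
block zmed 0.043887776956730185 [588.  -58.2] [71.4 60.6] 81.13 [[552.5999755859375, -88.69999694824219], [612.4000244140625, -98.0999984741211], [623.5, -27.600000381469727], [563.5999755859375, -18.200000762939453]]
```

```bash

python3 -m crank '{"steps":[[[0.04,-0.006,0],[0,0,-0.02]],[[0.04,-0.006,0],[0,0,-0.02]],[[0.04,-0.006,0],[0,0,0]],[[0.04,-0.006,0],[0,0,0]],[[0,0,0],[0,0,0]]]}'
python3 -m crank '{"steps":[[[0.04,-0.006,0],[0,0,0]],[[0.04,-0.006,0],[0,0,0]],[[0,0,0],[0,0,0]]]}'
python3 -m crank '{"steps":[[[0.006,0.04,0],[0,0,0]],[[0.006,0.04,0],[0,0,0]],[[0.006,0.04,0],[0,0,0]],[[0.006,0.04,0],[0,0,0]],[[0,0,0],[0,0,0]]]}'
python3 -m crank '{"steps":[[[0.006,0.04,0],[0,0,0]],[[0.006,0.04,0],[0,0,0]],[[0,0,0],[0,0,0]]]}'
```

```text
time: 5.58
ee_pos: [0.6029, 0.015, 0.0267]
eef_rot: [0.763, 0.646, -0.002, -0.002]
ft_force: [-15.0, -1.0, 20.2]
width: 0.0601
grip_force: 25.0
time: 5.83
ee_pos: [0.605, 0.0149, 0.0267]
eef_rot: [0.763, 0.646, -0.002, -0.002]
ft_force: [-14.3, -0.7, 17.1]
width: 0.0597
grip_force: 25.0
time: 6.25
ee_pos: [0.6063, 0.016, 0.0267]
eef_rot: [0.764, 0.646, -0.002, 0.0]
ft_force: [-9.4, -9.7, 13.1]
width: 0.0598
grip_force: 25.0
time: 6.5
ee_pos: [0.6063, 0.0161, 0.0267]
eef_rot: [0.764, 0.645, -0.003, 0.001]
ft_force: [-11.8, -13.7, 14.8]
width: 0.0598
grip_force: 25.0
```

```bash

python3 -m crank '{"steps":[[[0,0.05,0],[0,0,0]],[[0,0.05,0],[0,0,0]],[[0,0,0],[0,0,0]],[[0,0,0],[0,0,0]]]}'
python3 -m crank '{"steps":[[[0,0.05,0],[0,0,0]],[[0,0.05,0],[0,0,0]],[[0,0,0],[0,0,0]],[[0,0,0],[0,0,0]]]}'
python3 - <<'E'
from m2 import *
c=shot("wrist"); save(c,"w3"); np.savez("w3.npz",**c)
fence(c); block(c,(.60,-.008),.04,.049,.045)
E
```

```text
time: 6.83
ee_pos: [0.6067, 0.0185, 0.0267]
eef_rot: [0.764, 0.645, -0.003, 0.001]
ft_force: [-8.8, -13.5, 11.9]
width: 0.0599
grip_force: 25.0
time: 7.17
ee_pos: [0.6069, 0.0193, 0.0267]
eef_rot: [0.764, 0.645, -0.003, 0.002]
ft_force: [-7.8, -18.8, 11.1]
width: 0.0596
grip_force: 25.0
in_x [646.3  41.2] yaw -5.52
out_x [659.7  38.6] yaw -9.11
in_y [587.6  82. ] yaw -10.28
out_y [606.9  99.1] yaw -9.11
inner corner [649.1697   70.86073] outer [667.8618   89.35895] zmed 0.01906136960609775
block zmed 0.04410989146729019 [611.1  46.2] [64.8 79.7] 80.4 [[566.4000244140625, 20.899999618530273], [645.0, 7.599999904632568], [655.7999877929688, 71.5999984741211], [577.2000122070312, 84.80000305175781]]
```

View pics/w3.png

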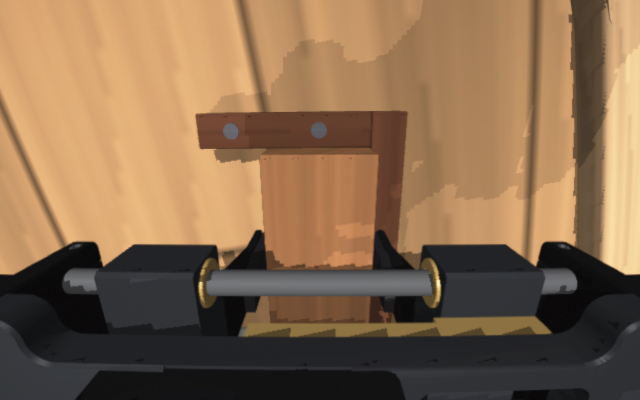

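The view shows the jamb's far end close against the short batten (gap line at row 150) and its back along the long batten near column 378. I'll release and seat it with closed fingers, pushing on the -y end and then on the front.

```bash

python3 -m crank '{"steps":[[[0,-0.1,0],[0,0,0]],[[0,0,0],[0,0,0]],[[0,0,0],[0,0,0]],[[0,0,0],[0,0,0]],[[0,0,0.6],[0,0,0]],[[0,0,1],[0,0,0]],[[0,0,1],[0,0,0]],[[0,0,0],[0,0,0]],[[0,0,0],[0,0,0]]]}' 80
python3 -m crank '{"steps":[[[-0.18,-0.97,0],[0,0,0]],[[-0.18,-0.97,0],[0,0,0]],[[-0.18,-0.97,0],[0,0,0]],[[-0.18,-0.97,0],[0,0,0]],[[-0.18,-0.97,0],[0,0,0]],[[-0.1,-0.5,0],[0,0,0]],[[0,0,0],[0,0,0]],[[0,0,0],[0,0,0]],[[0,0,0],[0,0,0]]]}' 0
python3 - <<'E'
from m2 import *
c=shot("top"); np.savez("top2.npz",**c); save(c,"top2"); block(c,(.60,-.008),.04,.049,.045); fence(c,ylo=-.2)
c=shot("wrist"); save(c,"w4"); np.savez("w4.npz",**c)
block(c,(.60,-.008),.04,.049,.045);fence(c)
E
```

```text
time: 7.97
ee_pos: [0.6091, 0.0248, 0.0926]
eef_rot: [0.763, 0.647, 0.001, 0.001]
ft_force: [-0.9, 0.2, -0.3]
width: 0.0801
grip_force: 0.0
time: 8.72
ee_pos: [0.5833, -0.1078, 0.0908]
eef_rot: [0.762, 0.647, 0.0, -0.001]
ft_force: [0.3, 1.0, -0.0]
width: 0.028
grip_force: 0.0
block zmed 0.04374016386776036 [605.3  15.3] [126.9  60.4] 80.46 [[565.0, -42.29999923706055], [624.5, -52.29999923706055], [645.5999755859375, 72.9000015258789], [586.0, 82.9000015258789]]
in_x [639.9   3.9] yaw -9.57
out_x [654.7  12.3] yaw -9.23
in_y [595.4  84.5] yaw -5.90
out_y [609.4  98.6] yaw -9.28
inner corner [652.53674  78.62988] outer [667.1784   89.16323] zmed 0.01873780808649339
block zmed 0.04396780077824822 [598.9 -26.7] [128.3  59.6] 80.85 [[559.2999877929688, -85.30000305175781], [618.0999755859375, -94.80000305175781], [638.5999755859375, 31.899999618530273], [579.7000122070312, 41.29999923706055]]
in_x [638.7   8.6] yaw -10.13
out_x [656.   13.2] yaw -9.23Traceback (most recent call last):
  File "<stdin>", line 4, in <module>
  File "m2.py", line 25, in fence
    e=line(slices(X,ax,lo,hi,sd)@yawR(yaw).T+fc); res[nm]=e
           ~~~~~~~~~~~~~~~~~~~~~^~~~~~~~~~~~
ValueError: matmul: Input operand 1 has a mismatch in its core dimension 0, with gufunc signature (n?,k),(k,m?)->(n?,m?) (size 2 is different from 0)
```

```bash

python3 -m crank '{"steps":[[[0,-0.16,0],[0,0,0]],[[0,0,-0.9],[0,0,0]],[[0,0,-0.95],[0,0,0]],[[0,0,-0.95],[0,0,0]],[[0,0,0],[0,0,0]],[[0,0,0],[0,0,0]]]}'
python3 -m crank '{"steps":[[[0.016,0.1,0],[0,0,0]],[[0.016,0.1,0],[0,0,0]],[[0.016,0.1,0],[0,0,0]],[[0.016,0.1,0],[0,0,0]],[[0,0,0],[0,0,0]],[[0,0,0],[0,0,0]]]}'
python3 -m crank '{"steps":[[[0.01,0.06,0],[0,0,0]],[[0.01,0.06,0],[0,0,0]],[[0,0,0],[0,0,0]],[[0,0,0],[0,0,0]]]}'
```

```text
time: 9.32
ee_pos: [0.5823, -0.1135, 0.0208]
eef_rot: [0.763, 0.647, -0.001, -0.001]
ft_force: [0.1, 0.1, 0.4]
width: 0.0004
grip_force: 0.0
time: 9.82
ee_pos: [0.5849, -0.1035, 0.0217]
eef_rot: [0.763, 0.647, 0.0, 0.0]
ft_force: [-0.1, -0.0, 0.4]
width: 0.0004
grip_force: 0.0
time: 10.15
ee_pos: [0.5851, -0.1007, 0.0213]
eef_rot: [0.763, 0.647, -0.0, -0.0]
ft_force: [-0.3, -1.2, -1.0]
width: 0.0005
grip_force: 0.0
```

```bash

python3 -m crank '{"steps":[[[0.01,0.06,0],[0,0,0]],[[0.01,0.06,0],[0,0,0]],[[0,0,0],[0,0,0]],[[0,0,0],[0,0,0]]]}'
python3 -m crank '{"steps":[[[0.01,0.06,0],[0,0,0]],[[0.01,0.06,0],[0,0,0]],[[0,0,0],[0,0,0]],[[0,0,0],[0,0,0]]]}'
python3 -m crank '{"steps":[[[0.01,0.06,0],[0,0,0]],[[0.01,0.06,0],[0,0,0]],[[0,0,0],[0,0,0]],[[0,0,0],[0,0,0]]]}'
```

```text
time: 10.48
ee_pos: [0.5852, -0.1003, 0.0213]
eef_rot: [0.763, 0.646, -0.001, 0.001]
ft_force: [-1.3, -7.0, -0.0]
width: 0.0006
grip_force: 3.5
time: 10.82
ee_pos: [0.5854, -0.1003, 0.0214]
eef_rot: [0.764, 0.645, -0.002, 0.002]
ft_force: [-0.7, -16.0, -0.7]
width: 0.0003
grip_force: 7.5
time: 11.15
ee_pos: [0.5856, -0.1002, 0.0217]
eef_rot: [0.765, 0.644, -0.003, 0.003]
ft_force: [-1.7, -22.6, 1.1]
width: 0.0006
grip_force: 11.3
```

```bash

python3 -m crank '{"steps":[[[-0.08,-0.5,0],[0,0,0]],[[-0.06,-0.4,0],[0,0,0]],[[0,0,1],[0,0,0]],[[0,0,1],[0,0,0]],[[0,0,0.8],[0,0,0]],[[-0.5,0.6,0],[0,0,0]],[[-0.3,0.97,0],[0,0,0]],[[-0.2,0.97,0],[0,0,0]],[[-0.2,0.97,0],[0,0,0]],[[-0.2,0.97,0],[0,0,0]]]}'
python3 -m crank '{"steps":[[[-0.06,0.97,0],[0,0,0]],[[0,0.4,0],[0,0,0]],[[0,0,0],[0,0,0]],[[0,0,0],[0,0,0]]]}'
```

```text
time: 11.98
ee_pos: [0.5477, -0.001, 0.0915]
eef_rot: [0.763, 0.647, 0.0, -0.0]
ft_force: [0.2, 0.0, -0.8]
width: 0.0004
grip_force: 0.0
time: 12.32
ee_pos: [0.5468, 0.0313, 0.0914]
eef_rot: [0.763, 0.647, -0.0, 0.0]
ft_force: [0.0, -1.0, 1.1]
width: 0.0005
grip_force: 0.0
```

```bash

python3 -m crank '{"steps":[[[0,0,-0.9],[0,0,0]],[[0,0,-0.95],[0,0,0]],[[0,0,-0.95],[0,0,0]],[[0,0,0],[0,0,0]],[[0.15,-0.024,0],[0,0,0]],[[0.15,-0.024,0],[0,0,0]],[[0.1,-0.016,0],[0,0,0]],[[0.1,-0.016,0],[0,0,0]],[[0,0,0],[0,0,0]],[[0,0,0],[0,0,0]]]}'
python3 -m crank '{"steps":[[[0.06,-0.01,0],[0,0,0]],[[0.06,-0.01,0],[0,0,0]],[[0.06,-0.01,0],[0,0,0]],[[0,0,0],[0,0,0]],[[0,0,0],[0,0,0]]]}'
python3 -m crank '{"steps":[[[0.06,-0.01,0],[0,0,0]],[[0.06,-0.01,0],[0,0,0]],[[0,0,0],[0,0,0]],[[0,0,0],[0,0,0]]]}'
```

```text
time: 13.15
ee_pos: [0.5596, 0.0299, 0.0219]
eef_rot: [0.763, 0.647, 0.0, 0.0]
ft_force: [0.7, -0.3, -1.4]
width: 0.0007
grip_force: 0.0
time: 13.57
ee_pos: [0.5637, 0.0292, 0.0213]
eef_rot: [0.763, 0.647, 0.0, 0.0]
ft_force: [-0.2, -0.1, -0.3]
width: 0.0005
grip_force: 0.0
time: 13.9
ee_pos: [0.5667, 0.0287, 0.0213]
eef_rot: [0.763, 0.647, 0.0, 0.0]
ft_force: [-0.7, -0.4, -0.9]
width: 0.0004
grip_force: 0.0
```

```bash

python3 -m crank '{"steps":[[[0.06,-0.01,0],[0,0,0]],[[0.06,-0.01,0],[0,0,0]],[[0,0,0],[0,0,0]],[[0,0,0],[0,0,0]]]}'
python3 -m crank '{"steps":[[[0.06,-0.01,0],[0,0,0]],[[0.06,-0.01,0],[0,0,0]],[[0,0,0],[0,0,0]],[[0,0,0],[0,0,0]]]}'
python3 -m crank '{"steps":[[[0.06,-0.01,0],[0,0,0]],[[0.06,-0.01,0],[0,0,0]],[[0,0,0],[0,0,0]],[[0,0,0],[0,0,0]]]}'
```

```text
time: 14.23
ee_pos: [0.5683, 0.0284, 0.0211]
eef_rot: [0.763, 0.647, -0.001, -0.001]
ft_force: [-7.6, 0.3, 5.3]
width: 0.0006
grip_force: 4.3
time: 14.57
ee_pos: [0.5684, 0.0284, 0.0209]
eef_rot: [0.763, 0.647, -0.003, -0.004]
ft_force: [-22.8, 1.7, 20.7]
width: 0.0001
grip_force: 13.2
time: 14.9
ee_pos: [0.5685, 0.0284, 0.0209]
eef_rot: [0.763, 0.647, -0.005, -0.006]
ft_force: [-38.9, 4.3, 34.4]
width: 0.0005
grip_force: 22.6
```

```bash

python3 -m crank '{"steps":[[[-0.5,0.08,0],[0,0,0]],[[-0.7,0.12,0],[0,0,0]],[[0,0,1],[0,0,0]],[[0,0,1],[0,0,0]],[[-0.8,-0.6,1],[0,0,0]],[[-0.8,-0.97,1],[0,0,0.2]],[[-0.8,-0.97,1],[0,0,0.4]],[[-0.5,-0.97,0.5],[0,0,0.6]],[[0,-0.97,0],[0,0,0.6]],[[0,-0.97,0],[0,0,0.6]]]}' 87
python3 - <<'E'
from m2 import *
c=shot("top"); np.savez("top3.npz",**c); save(c,"top3"); block(c,(.60,-.008),.04,.049,.045)
P=cloud(c)
block(c,(.56,-.05),.051,.08,.053); fence(c,ylo=-.2)
im=cv2.resize(c["pixels"][150:270,245:445],None,fx=4,fy=4,interpolation=cv2.INTER_CUBIC); cv2.imwrite("pics/crop3.png",im)
E
```

```text
time: 15.73
ee_pos: [0.4733, -0.1051, 0.1602]
eef_rot: [0.69, 0.724, 0.002, 0.001]
ft_force: [0.3, 0.1, -0.3]
width: 0.0591
grip_force: 0.0
block zmed 0.04359560822954123 [602.3  -5.6] [169.4  59.9] 80.83 [[559.2999877929688, -84.5], [618.4000244140625, -94.0], [645.4000244140625, 73.19999694824219], [586.2999877929688, 82.69999694824219]]
block zmed 0.05303904171815832 [580.5 -51.9] [62.4 75.9] 80.53 [[537.9000244140625, -76.4000015258789], [612.7999877929688, -88.9000015258789], [623.0999755859375, -27.299999237060547], [548.2000122070312, -14.899999618530273]]
in_x [635.9 -20.4] yaw -9.88
out_x [649.  -23.3] yaw -8.97
in_y [595.7  84.4] yaw -5.59
out_y [608.8  98.7] yaw -9.26
inner corner [653.19244  78.75631] outer [666.75775  89.27474] zmed 0.018718106885998287
```

View pics/crop3.png

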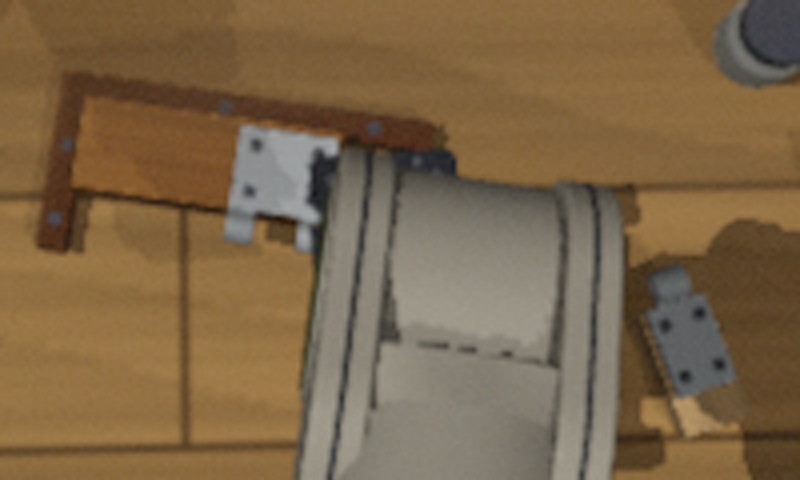

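The jamb is home: rectangle 169.4×59.9, yaw −9.17°, corner (645.4, 73.2), and both contact pushes were solid. Next I'll go above the stile.

```bash

python3 -m crank '{"steps":[[[0,-0.5,0.16],[0,0,-0.98]],[[0,-0.57,0.16],[0,0,-0.98]],[[0,-0.57,0.16],[0,0,-0.98]],[[0,-0.57,0.16],[0,0,-0.98]],[[0,-0.57,0.16],[0,0,-0.98]],[[0,-0.57,0.16],[0,0,-0.98]],[[0,-0.57,0.16],[0,0,-0.98]],[[0,-0.57,0.16],[0,0,-0.98]],[[0,-0.57,0.16],[0,0,-0.98]],[[0,-0.57,0.16],[0,0,-0.98]]]}' 87 25
python3 -m crank '{"steps":[[[0,-0.57,0],[0,0,-0.98]],[[0,-0.57,0],[0,0,-0.98]],[[0,-0.57,0],[0,0,-0.98]],[[0,-0.57,0],[0,0,-0.98]],[[0,-0.57,0],[0,0,-0.98]],[[0,0,0],[0,0,0]],[[0,0,0],[0,0,0]]]}'
python3 - <<'E'
from m2 import *
c=shot("wrist"); save(c,"w5"); np.savez("w5.npz",**c)
m=block(c,(.478,-.318),.02,.05,.033)
m=block(c,(.478,-.318),.0295,.035,.033)
m=block(c,(.478,-.318),.021,.0275,.025)
m=block(c,(.518,-.304),.038,.05,.045,.03)
print(monitor.read_state()["joint_positions"].round(2))
E
```

```text
time: 16.62
ee_pos: [0.4732, -0.2454, 0.1991]
eef_rot: [0.929, 0.369, 0.0, 0.0]
ft_force: [-0.9, 0.9, -0.4]
width: 0.0873
grip_force: 0.0
time: 17.2
ee_pos: [0.4729, -0.3164, 0.1986]
eef_rot: [0.986, 0.166, -0.0, 0.0]
ft_force: [-0.1, 0.0, 0.7]
width: 0.0873
grip_force: 0.0
block zmed 0.0318839682304253 [ 477.8 -318.6] [103.1  44.6] 18.89 [[421.8999938964844, -314.20001220703125], [436.29998779296875, -356.3999938964844], [533.7999877929688, -323.0], [519.4000244140625, -280.79998779296875]]
block zmed 0.03211184054368729 [ 478.8 -318.6] [61.6 39.4] 18.37 [[443.3999938964844, -309.6000061035156], [455.79998779296875, -347.0], [514.2999877929688, -327.6000061035156], [501.8999938964844, -290.20001220703125]]
block zmed 0.023992445558020936 [ 466.  -322.8] [84.2 45.7] 18.89 [[418.79998779296875, -314.79998779296875], [433.6000061035156, -358.0], [513.2000122070312, -330.79998779296875], [498.3999938964844, -287.5]]
block zmed 0.04259574152444123 [ 518.5 -305.1] [17.  20.6] 19.18 [[507.1000061035156, -298.1000061035156], [513.7999877929688, -317.6000061035156], [529.9000244140625, -312.0], [523.0999755859375, -292.6000061035156]]
[-0.21  0.29  0.86  1.68 -0.23  1.28 -0.54]
```

View pics/w5.png

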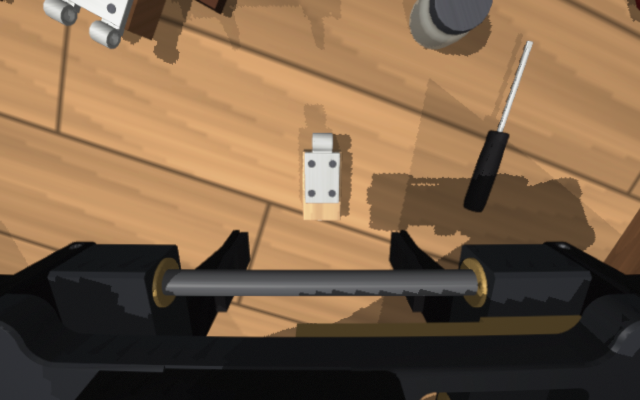

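The wrist view shows the stile centred at (321,178) between the open fingers with its knuckle up at (322,142); the jamb knuckles are at top left. Its wood is 84×46 at yaw 18.9°, and the knuckle centre agrees with the wood to within 0.5 mm. Next I'll descend and grasp.

```bash

python3 -m crank '{"steps":[[[0.1,-0.13,-0.7],[0,0,0]],[[0,0,-1],[0,0,0]],[[0,0,-1],[0,0,0]],[[0,0,-1],[0,0,0]],[[0,0,-1],[0,0,0]],[[0,0,-1],[0,0,0]],[[0,0,-1],[0,0,0]],[[0,0,-0.6],[0,0,0]],[[0,0,-0.4],[0,0,0]],[[0,0,0],[0,0,0]]]}'
python3 -m crank '{"steps":[[[0,0,0],[0,0,0]],[[0,0,0],[0,0,0]]]}'
python3 -m crank '{"steps":[[[0,0,0],[0,0,0]],[[0,0,0],[0,0,0]],[[0,0,0],[0,0,0]],[[0,0,0],[0,0,0]],[[0,0,0],[0,0,0]],[[0,0,0],[0,0,0]],[[0,0,0],[0,0,0]],[[0,0,0],[0,0,0]]]}' 35 35
```

```text
time: 18.08
ee_pos: [0.475, -0.3176, 0.0046]
eef_rot: [0.986, 0.167, -0.001, -0.001]
ft_force: [-0.7, -0.5, 0.4]
width: 0.087
grip_force: 0.0
time: 18.25
ee_pos: [0.4765, -0.3194, 0.0075]
eef_rot: [0.986, 0.166, 0.001, 0.0]
ft_force: [0.2, 0.1, 0.3]
width: 0.0868
grip_force: 0.0
time: 18.92
ee_pos: [0.4756, -0.3192, 0.0063]
eef_rot: [0.986, 0.166, -0.0, -0.0]
ft_force: [-0.3, 0.8, 1.5]
width: 0.0457
grip_force: 35.0
```

```bash

python3 -m crank '{"steps":[[[0,0,0.3],[0,0,0]],[[0,0,0.6],[0,0,0]],[[0,0,0.8],[0,0,0]],[[0,0,0.8],[0,0,0]],[[-0.08,0.5,0],[0,0,-0.3]],[[-0.1,0.8,0],[0,0,-0.4]],[[-0.1,0.8,0],[0,0,-0.4]],[[-0.1,0.8,0],[0,0,-0.4]],[[-0.1,0.8,0],[0,0,-0.4]],[[-0.1,0.8,0],[0,0,-0.4]]]}'
python3 -m crank '{"steps":[[[-0.1,0.8,0],[0,0,-0.4]],[[-0.1,0.8,0],[0,0,-0.4]],[[-0.1,0.8,0],[0,0,-0.4]],[[-0.1,0.8,0],[0,0,-0.4]],[[-0.1,0.8,0],[0,0,-0.4]],[[-0.1,0.8,0],[0,0,-0.5]],[[0,0.8,0],[0,0,-0.5]],[[0,0.8,0],[0,0,-0.36]],[[0,0.6,0],[0,0,0]],[[0,0,0],[0,0,0]]]}'
python3 -m crank '{"steps":[[[0,0,0],[0,0,0]],[[0,0,0],[0,0,0]]]}'
python3 - <<'E'
from m2 import *
from scipy.spatial.transform import Rotation as R
s=monitor.read_state(); print(s["ee_pos"], R.from_quat(s["eef_rot"]).as_matrix().round(4).tolist())
for n in("top","wrist","scene"):
    c=shot(n); save(c,n+"6"); np.savez(n+"6.npz",**c)
E
```

```text
time: 19.75
ee_pos: [0.4607, -0.2059, 0.069]
eef_rot: [0.998, 0.065, -0.0, -0.0]
ft_force: [0.1, 0.0, -1.8]
width: 0.0457
grip_force: 35.0
time: 20.58
ee_pos: [0.4461, -0.0288, 0.069]
eef_rot: [0.997, -0.079, -0.0, -0.001]
ft_force: [0.3, 0.2, -2.0]
width: 0.0456
grip_force: 35.0
time: 20.75
ee_pos: [0.4461, -0.0326, 0.069]
eef_rot: [0.997, -0.081, 0.0, 0.0]
ft_force: [0.6, -0.7, -2.6]
width: 0.0457
grip_force: 35.0
[ 0.44606243 -0.03256429  0.06897689] [[0.987, -0.1609, 0.0], [-0.1609, -0.987, -0.0002], [0.0001, 0.0002, -1.0]]
```

View pics/wrist6.png

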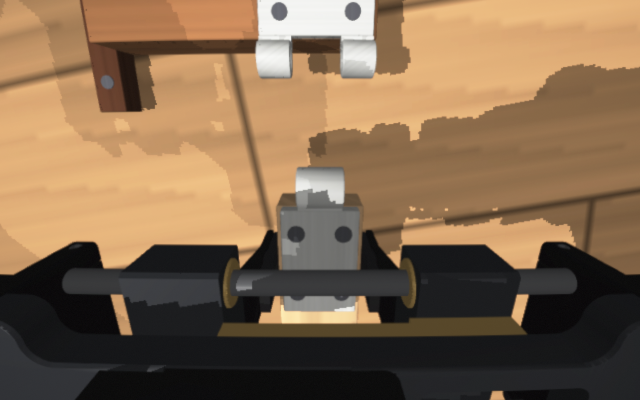

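The wrist view shows the jamb knuckles at (275,57) and (358,57) and the held stile's knuckle at (320,185), facing the gap. I'll measure both in the tool frame.

```bash
cat > m3.py <<'E'
import sys
from m2 import *
def run(n,boxes,yaw=-9.2):
    c=dict(np.load(n+".npz")); P=cloud(c); hsv=cv2.cvtColor(c["pixels"],cv2.COLOR_BGR2HSV); A=yawR(np.radians(yaw))
    for nm,(x,y,rx,ry,zlo,zhi) in boxes.items():
        Q=(P[...,:2]-[x,y])@A
        m=(abs(Q[...,0])<rx)&(abs(Q[...,1])<ry)&(P[...,2]>zlo)&(P[...,2]<zhi)
        L=P[m][:,:2]@A*1000; z=P[m][:,2]*1000
        if len(z)<20: print(nm,len(z)); continue
        top=z>np.percentile(z,97)-1.2
        print(nm,len(z),"x'",L[:,0].min().round(1),L[:,0].max().round(1),"y'",np.percentile(L[:,1],[0.5,99.5]).round(1),"ztop %.1f"%np.percentile(z,97),"x'crest %.1f"%np.mean(L[top,0]))
E
python3 - <<'E'
from m3 import *
A=yawR(np.radians(-9.2))
h=np.array([552.4,-48.2])/1000; print("hole in rot frame",h@A*1000)
k1=h+A@[0,.023]; k2=h-A@[0,.023]
s=np.array([.44606,-.03256])+A@[.045,0]; print("stile exp",s@A*1000)
b={"jk+":(*k1,.0125,.013,.05,.075),"jk-":(*k2,.0125,.013,.05,.075),"jleaf":(*(h+A@[.045,0]),.02,.045,.049,.06),"sk":(*(s+A@[.003,0]),.010,.018,.092,.12),"sleaf":(*(s+A@[-.025,0]),.01,.03,.09,.12)}
run("wrist6",b)
run("top6",b)
E
```

```text
hole in rot frame [553.00034607  40.7384001 ]
stile exp [490.52773387  39.17544579]
jk+ 1440 x' 543.1 565.5 y' [54.  72.1] ztop 64.7 x'crest 552.9
jk- 1395 x' 543.5 565.5 y' [ 8.3 26.2] ztop 64.6 x'crest 553.1
jleaf 1265 x' 578.0 583.7 y' [ 8.4 71.4] ztop 53.5 x'crest 580.5
sk 1883 x' 483.5 500.4 y' [27.1 48.7] ztop 107.1 x'crest 490.5
sleaf 3027 x' 455.5 475.5 y' [ 9.5 68.9] ztop 106.0 x'crest 456.4
jk+ 60 x' 543.5 565.3 y' [55.2 72.6] ztop 66.2 x'crest 553.5
jk- 61 x' 543.2 565.1 y' [ 9.4 27.1] ztop 65.9 x'crest 553.3
jleaf 352 x' 578.1 617.8 y' [ 9.8 72.4] ztop 55.5 x'crest 597.4
sk 0
sleaf 0
```

```bash

python3 -m crank '{"steps":[[[0.02,0.06,-0.4],[0,0,0]],[[0,0,-0.5],[0,0,0]],[[0,0,-0.5],[0,0,0]],[[0.2,-0.03,-0.3],[0,0,0]],[[0.3,-0.05,0],[0,0,0]],[[0.3,-0.05,0],[0,0,0]],[[0.3,-0.05,0],[0,0,0]],[[0.25,-0.04,0],[0,0,0]],[[0.2,-0.02,0],[0,0,0]],[[0,0,0],[0,0,0]]]}'
python3 -m crank '{"steps":[[[0,0,0],[0,0,0]],[[0,0,0],[0,0,0]],[[0,0,0],[0,0,0]]]}'
cat > m4.py <<'E'
from m3 import *
from scipy.spatial.transform import Rotation as R
n=sys.argv[1]
s=monitor.read_state(); M=R.from_quat(s["eef_rot"]).as_matrix(); print(s["ee_pos"],"tilt",M[:,2].round(4),"yaw",np.degrees(np.arctan2(M[1,0],M[0,0])).round(2))
for q in("wrist","top"):
    c=shot(q); save(c,q+n); np.savez(q+n+".npz",**c)
A=yawR(np.radians(-9.2)); h=np.array([.5524,-.0482]); k1=h+A@[0,.023]; k2=h-A@[0,.023]
s=s["ee_pos"][:2]+A@[.045,0]; print("hole",(h@A*1000).round(1),"stile exp",(s@A*1000).round(1))
b={"jk+":(*k1,.0125,.0125,.05,.075),"jk-":(*k2,.0125,.0125,.05,.075),"sk":(*(s+A@[.003,0]),.010,.0125,.046,.075)}
for q in("wrist","top"): run(q+n,b)
E
python3 m4.py 7
```

```text
time: 21.73
ee_pos: [0.4868, -0.0365, 0.0268]
eef_rot: [0.997, -0.08, 0.001, 0.0]
ft_force: [0.0, 0.2, -2.2]
width: 0.046
grip_force: 35.0
time: 21.98
ee_pos: [0.4851, -0.0362, 0.0263]
eef_rot: [0.997, -0.08, -0.0, -0.0]
ft_force: [-1.3, -0.1, -4.0]
width: 0.0458
grip_force: 35.0
[ 0.48505465 -0.03619333  0.02633532] tilt [-3.e-04  2.e-04 -1.e+00] yaw -9.22
hole [553.   40.7] stile exp [529.6  41.8]
jk+ 2127 x' 543.5 565.2 y' [53.9 71.7] ztop 64.4 x'crest 553.2
jk- 2099 x' 543.4 565.2 y' [ 8.5 25.9] ztop 64.4 x'crest 553.2
sk 1880 x' 522.6 539.4 y' [30.1 51.5] ztop 64.5 x'crest 529.6
jk+ 0
jk- 0
sk 0
```

```bash

python3 -m crank '{"steps":[[[0,-0.03,0],[0,0,0]],[[0.12,-0.02,0],[0,0,0]],[[0.12,-0.02,0],[0,0,0]],[[0.12,-0.02,0],[0,0,0]],[[0.12,-0.02,0],[0,0,0]],[[0,0,0],[0,0,0]],[[0,0,0],[0,0,0]],[[0,0,0],[0,0,0]]]}'
python3 m4.py 8
```

```text
time: 22.75
ee_pos: [0.4973, -0.0391, 0.0262]
eef_rot: [0.997, -0.081, -0.0, 0.0]
ft_force: [-0.0, -0.2, -2.8]
width: 0.0455
grip_force: 35.0
[ 0.49728871 -0.03914241  0.02623298] tilt [-3.e-04 -2.e-04 -1.e+00] yaw -9.24
hole [553.   40.7] stile exp [542.1  40.9]
jk+ 2026 x' 543.8 565.4 y' [53.8 71.6] ztop 64.5 x'crest 553.3
jk- 2099 x' 540.6 565.5 y' [ 8.1 30.1] ztop 64.4 x'crest 552.8
sk 1880 x' 535.2 551.9 y' [29.1 50.6] ztop 64.4 x'crest 542.2
jk+ 0
jk- 0
sk 0
```

```bash

python3 -m crank '{"steps":[[[0.1,-0.016,0],[0,0,0]],[[0.1,-0.016,0],[0,0,0]],[[0.1,-0.016,0],[0,0,0]],[[0.08,-0.013,0],[0,0,0]],[[0.05,-0.008,0],[0,0,0]],[[0,0,0],[0,0,0]],[[0,0,0],[0,0,0]],[[0,0,0],[0,0,0]]]}'
python3 m4.py 9
```

```text
time: 23.52
ee_pos: [0.508, -0.0408, 0.0263]
eef_rot: [0.997, -0.08, -0.0, 0.0]
ft_force: [0.4, 0.6, -2.6]
width: 0.046
grip_force: 35.0
[ 0.50802069 -0.04080982  0.0262757 ] tilt [-2.e-04 -1.e-04 -1.e+00] yaw -9.23
hole [553.   40.7] stile exp [553.   40.9]
jk+ 1917 x' 540.6 565.5 y' [53.8 71.7] ztop 64.4 x'crest 553.4
jk- 2032 x' 540.5 565.5 y' [ 8.2 30.1] ztop 64.4 x'crest 553.3
sk 1910 x' 546.0 566.0 y' [29.1 50.8] ztop 64.4 x'crest 553.0
jk+ 0
jk- 0
sk 0
```

View pics/wrist9.png

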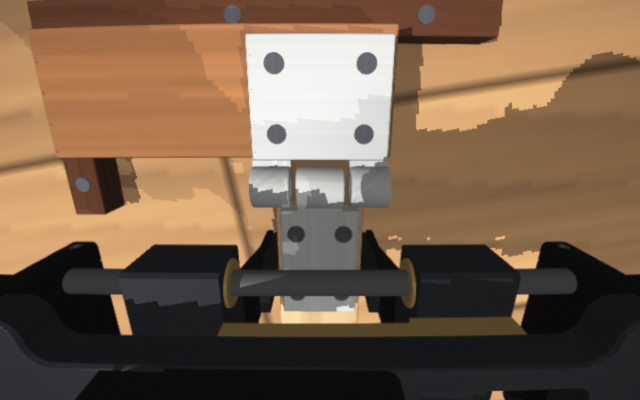

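The stile knuckle at (320,185) sits between the jamb knuckles at (270,187) and (370,187), with equal gaps. The crests agree within 0.4 mm in x and in height, there is no contact force, and the jamb is still flush against the fence. I'll let it settle and hand in.

```bash

python3 -m crank '{"steps":[[[0,0,0],[0,0,0]],[[0,0,0],[0,0,0]],[[0,0,0],[0,0,0]],[[0,0,0],[0,0,0]]]}'
python3 -c "
from bench import ticket
print(ticket.close_job())"
```

```text
time: 23.95
ee_pos: [0.5081, -0.0408, 0.0263]
eef_rot: [0.997, -0.08, 0.0, 0.0]
ft_force: [0.4, -0.3, -2.9]
width: 0.0456
grip_force: 35.0
the job is handed in; nothing more can be done
None
```

I handed the job in at 24 s: the jamb is home in the fence corner, and the gripper holds the stile about 20 mm above the bench, its knuckle centred in the jamb's gap and the holes aligned to about 0.5 mm by the wrist camera; the hand-in returned no verdict.

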